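# Line up the office stamps by size on their board

### The arm

A 7-joint arm with a two-finger parallel gripper is mounted at the origin on the work surface. World frame = base frame: x ahead of the robot, y to its left, z up, the work surface at z = 0. Lengths are in m, angles in rad, forces in N, time in s.
With the tool pointing down it reaches from about 0.425 to 0.925 m from the base axis. Payload 6.8 kg.
Tool frame: the origin (TCP) lies between the finger pads; the fingertips stand 22 mm ahead of it and the grasp point (between the pads) lies 3 mm ahead of it; z points along the fingers, y is the line along which they close (so a half turn about z gives the same grasp; the last joint's range is limited). The gripper opens to 85 mm and grips with 20 to 120 N. Pads are 22 mm wide; open, the fingers measure 114 mm over their backs; the gripper's body (76 mm by 85 mm) begins 54 mm behind the grasp point. The pads swing forward as they close: fully open they stand 13 mm farther back than shut.
Start: joints at [1.017, 0.477, 0.022, 1.555, -0.011, 1.109, -0.083], TCP at [0.291, -0.609, 0.253] pointing down, gripper open.
Joint ranges: [-2.96, 2.96], [-0.34, 2.1], [-1.41, 1.46], [0.24, 2.44], [-1.37, 4.51], [0.17, 1.92], [-2.96, 2.96]. Speed limits (rad/s): [2.39, 2.39, 3.14, 3.14, 3.14, 3.14, 3.14].

### API

Orientations are given as a unit quaternion [w, x, y, z].
In Python, from station import bot gives the robot as it stands.
- The arm moves only by the tool servo_tool, never from a script. Its argument "motion" is a list that holds one entry, the list of rows, each a list of 5 numbers: the opening, from 0 (shut) to 1 (fully open), then the shift along the world's x, y, z each as a share of 0.04 m, from -1 to 1, then the turn about the world's z as a share of 0.12 rad, from -1 to 1. A call has 1 to 20 rows; each row shifts and turns the commanded pose from where the row before left it; what a row does not reach is not made up. A row lasts 1/10 s, in which the tool goes at most 50 mm and 8.59 degrees, less where a joint would pass 70% of its speed; a pose out of reach is approached as far as the arm can. A call with a number of a shift or a turn outside -1 to 1 is refused whole. A call with a gripper value outside its range is refused whole. The fingers move at their own pace and stop on an object; "newtons" is the grip in N (left out, the last holds). Time passes only in rows, so rows that do not move let the fingers close. It gives the time, the measured TCP pose, the force, the opening and the grip force at its end, in the units of the state.
- bot.get_obs(): the state, without advancing time (a new reading comes with each control period).
- bot.read_camera(name): name is "side" or "top" or "wrist"; returns (picture, depth): 420x560x3 uint8, red, green, blue; 420x560 float32, m along the optical axis (not along the pixel's ray), 0 where there is no reading.
- bot.get_calibration(name): a dict with "fovy" (degrees; the focal length in pixels is half the picture's height over the tangent of half this angle, whatever the lens; pixels are square), "cx", "cy" (the principal point, pixels), "k1" (the pictures are not rectified: a ray, as slopes to the right and down, at radius r is drawn at 1 + k1 r^2 times it, then the intrinsics apply), "view" (4x4, takes a point from world to camera coordinates). Camera axes: x right, y down, z forward; pixel columns grow to the right and rows downward; lengths in m; the calibration is good to about 2 mm. A picture is of the moment at which its call begins: read the wrist's pose just before it. get_calibration takes no time and is no camera call; for the wrist camera it gives the pose at the moment of the call.
- bot.hand_in(): hands the job in; it is judged then, once.
The state is a dict: "t": time; "q": joint angles; "joint_vel": joint speeds; "joint_torque": joint torques, N m; "eef_pos": TCP position; "tool_rot": TCP orientation; "contact_force": force on the tool from outside, world axes, zero at the start; "torque": the same for the moment, N m; "gripper_width": opening from 0.0 (shut) to 1.0 (fully open); "grasp_force": force on a finger pad.
Only numpy, scipy, OpenCV 4.12 (cv2) and the standard library are available. Lean on these libraries where they do the work, as an engineer would, in place of code of your own. Each camera call takes 0.05 s, during which the arm holds its last target. There are 200 camera calls.

### The job

Stand the four office stamps on the four rubber pads of the wooden board, one in the middle of each pad, in order of size: the largest on the pad next to the ink pad, then ever smaller, the smallest at the far end by the clip dish. Each stamp stands upright with its long side along the row, square with its pad; do not tip any stamp over on the way.

Things in the scene. Friction and masses are not known exactly. Their poses are not given: they have to be found in the camera images.
- stamp_1: The smallest of four alike office stamps (white foot, black body with paper label, light grey block cap): 24 mm deep along its x, 34 mm long along its y, 56 mm tall, about 45 g. Stands upright, loose. Origin: centre of the underside, z up. The cap is the top 26 mm, flat-sided, 24 mm deep: grip it from above, fingers closing along the stamp's x.
- stamp_2: The second smallest of four alike office stamps (white foot, black body with paper label, light grey block cap): 29 mm deep along its x, 44 mm long along its y, 67 mm tall, about 70 g. Stands upright, loose. Origin: centre of the underside, z up. The cap is the top 26 mm, flat-sided, 29 mm deep: grip it from above, fingers closing along the stamp's x.
- stamp_3: The second largest of four alike office stamps (white foot, black body with paper label, light grey block cap): 34 mm deep along its x, 54 mm long along its y, 78 mm tall, about 100 g. Stands upright, loose. Origin: centre of the underside, z up. The cap is the top 26 mm, flat-sided, 34 mm deep: grip it from above, fingers closing along the stamp's x.
- stamp_4: The largest of four alike office stamps (white foot, black body with paper label, light grey block cap): 40 mm deep along its x, 66 mm long along its y, 90 mm tall, about 140 g. Stands upright, loose. Origin: centre of the underside, z up. The cap is the top 26 mm, flat-sided, 40 mm deep: grip it from above, fingers closing along the stamp's x.
- pad_a: One of four identical black rubber pads (52 mm along x, 76 mm along y, 2 mm thick), fixed on a pale board in a straight row along the pads' y, 90 mm apart. Origin: centre of its underside, 6 mm above the table; its top is 8 mm above the table. The letter tells nothing: which pad is where in the row changes from start to start.
- pad_b: One of four identical black rubber pads (52 mm along x, 76 mm along y, 2 mm thick), fixed on a pale board in a straight row along the pads' y, 90 mm apart. Origin: centre of its underside, 6 mm above the table; its top is 8 mm above the table. The letter tells nothing: which pad is where in the row changes from start to start.
- pad_c: One of four identical black rubber pads (52 mm along x, 76 mm along y, 2 mm thick), fixed on a pale board in a straight row along the pads' y, 90 mm apart. Origin: centre of its underside, 6 mm above the table; its top is 8 mm above the table. The letter tells nothing: which pad is where in the row changes from start to start.
- pad_d: One of four identical black rubber pads (52 mm along x, 76 mm along y, 2 mm thick), fixed on a pale board in a straight row along the pads' y, 90 mm apart. Origin: centre of its underside, 6 mm above the table; its top is 8 mm above the table. The letter tells nothing: which pad is where in the row changes from start to start.
- inkpad: Square steel ink pad with dark felt (80 x 80 mm, 16 mm high), fixed in line with the row of pads beyond one end, 105 mm from the nearest pad's centre; which end changes from start to start (a round grey clip dish stands beyond the other end). Origin: centre of the underside.
There are look-alikes about, which are no part of the job. What is shaped like the stamp_3 but green, purple or turquoise is not meant.

How it is judged:
At the end, for the whole second after the job is handed in: Each stamp stands upright (within 0.1 rad) and at rest on a pad, its origin within 13 mm of the pad's centre and its long side within 15 degrees of the row's direction, either way round; counted from the ink pad the order is stamp_4, stamp_3, stamp_2, stamp_1 ((horizontal distance between stamp_1 and pad_a below 0.013 m or horizontal distance between stamp_1 and pad_b below 0.013 m or horizontal distance between stamp_1 and pad_c below 0.013 m or horizontal distance between stamp_1 and pad_d below 0.013 m) and horizontal distance between stamp_1 and inkpad between 0.35 and 0.4 m and angle between the y axis of each of stamp_1, stamp_2, stamp_3, stamp_4 and the y axis of pad_a, either way round below 0.26 rad and angle between each of stamp_1, stamp_2, stamp_3, stamp_4's own z axis and vertical below 0.1 rad and height (world z) of each of stamp_1, stamp_2, stamp_3, stamp_4 below 0.014 m and linear speed of each of stamp_1, stamp_2, stamp_3, stamp_4 below 0.02 m/s and angular speed of each of stamp_1, stamp_2, stamp_3, stamp_4 below 0.2 rad/s and (horizontal distance between stamp_2 and pad_a below 0.013 m or horizontal distance between stamp_2 and pad_b below 0.013 m or horizontal distance between stamp_2 and pad_c below 0.013 m or horizontal distance between stamp_2 and pad_d below 0.013 m) and horizontal distance between stamp_2 and inkpad between 0.26 and 0.31 m and (horizontal distance between stamp_3 and pad_a below 0.013 m or horizontal distance between stamp_3 and pad_b below 0.013 m or horizontal distance between stamp_3 and pad_c below 0.013 m or horizontal distance between stamp_3 and pad_d below 0.013 m) and horizontal distance between stamp_3 and inkpad between 0.17 and 0.22 m and (horizontal distance between stamp_4 and pad_a below 0.013 m or horizontal distance between stamp_4 and pad_b below 0.013 m or horizontal distance between stamp_4 and pad_c below 0.013 m or horizontal distance between stamp_4 and pad_d below 0.013 m) and horizontal distance between stamp_4 and inkpad between 0.08 and 0.13 m); the robot touches nothing.
It fails at once if smallest stamp tipped over (angle between stamp_1's own z axis and vertical above 0.7 rad).
It fails at once if second smallest stamp tipped over (angle between stamp_2's own z axis and vertical above 0.7 rad).
It fails at once if second largest stamp tipped over (angle between stamp_3's own z axis and vertical above 0.7 rad).
It fails at once if largest stamp tipped over (angle between stamp_4's own z axis and vertical above 0.7 rad).
It also fails if it takes over 102 s, if anything falls off the work surface, if the arm or the gripper's body presses on something with over 40 N, if the wrist force passes 120 N, or if a joint passes its speed limit or range.

## Working session

There is one attempt and no reset: what is moved stays moved. The work goes in short steps, Python scripts to look and compute and a tool call to move; the robot and the scene stay as the last step left them, time stands still between calls to the robot, and variables do not carry over. Pictures are saved under pics/ and viewed, at most 14 in all, crops included, and the job is handed in when it is done.

Besides the shell and the picture viewer there is one more tool, called after "Emit:" by a JSON object that holds its "op" and its "data", one argument or row to a line. servo_tool: Moves the arm, as the interface text tells. Shift numbers are shares of 0.04 m and turn numbers shares of 0.12 rad, none past 1 either way. Its arguments: {"type":"object","properties":{"motion":{"type":"array"},"newtons":{"type":"number"}},"required":["motion"]}

```bash
mkdir -p pics; ls; cat > h.py <<'E'
import numpy as np, cv2
from station import bot
def K(c):
    f=210/np.tan(np.radians(c["fovy"])/2)
    return f
def grab(n):
    c=bot.get_calibration(n); im,d=bot.read_camera(n); return c,im,d
def cloud(c,d):
    f=K(c); v,u=np.mgrid[0:420,0:560].astype(float)
    x=(u-c["cx"])/f; y=(v-c["cy"])/f
    a,b=x.copy(),y.copy()
    for _ in range(15):
        s=1+c["k1"]*(a*a+b*b); a,b=x/s,y/s
    P=np.stack([a*d,b*d,d,np.ones_like(d)],-1)
    return (P@np.linalg.inv(np.array(c["view"])).T)[...,:3]
E
python3 - <<'E'
from h import *
for n in ("top","side"):
    c,im,d=grab(n); cv2.imwrite(f"pics/{n}0.png",im[...,::-1]); np.savez(f"{n}0.npz",im=im,d=d,P=cloud(c,d))
    print(n,c, (d>0).mean())
o=bot.get_obs();print(o)
E
```

```text
pics
top {'fovy': 51.38737620630532, 'cx': 283.74895728356097, 'cy': 209.12972543022678, 'k1': -0.11987172006813308, 'view': array([[ 0.04621981, -0.99892671,  0.00302568, -0.01059745],
       [-0.97098396, -0.04563795, -0.2347495 ,  0.52258255],
       [ 0.23463563,  0.00791219, -0.97205119,  0.93425061],
       [ 0.        ,  0.        ,  0.        ,  1.        ]])} 0.9961181972789116
side {'fovy': 55.10377746367606, 'cx': 285.3788411632961, 'cy': 205.05046490312446, 'k1': -0.008008498411113958, 'view': array([[-0.9685815 , -0.24817237,  0.01613561,  0.51169412],
       [-0.19353582,  0.71141712, -0.67559572,  0.12674435],
       [ 0.15618504, -0.65749233, -0.7370957 ,  0.72945708],
       [ 0.        ,  0.        ,  0.        ,  1.        ]])} 0.9960586734693877
{'t': 0.1, 'q': array([ 1.01687871,  0.47769939,  0.02234159,  1.5563608 , -0.01148866,
        1.10931615, -0.08308166]), 'joint_vel': array([-0.00084952,  0.00082999, -0.00037407, -0.00280032,  0.00167666,
       -0.00132879,  0.00032588]), 'joint_torque': array([ 4.70931031e-03, -5.97757566e+01,  1.61397066e+00, -2.81954563e+01,
        1.29025552e-02,  4.97116489e-03,  3.83423895e-06]), 'eef_pos': array([ 0.29082775, -0.60857175,  0.25243153]), 'tool_rot': array([-7.90444138e-04,  9.75253304e-01,  2.21088915e-01, -2.45658703e-04]), 'contact_force': array([-0.36363961,  0.21957373, -0.04918984]), 'torque': array([-0.00181457,  0.02855324, -0.00295457]), 'grasp_force': 0.0, 'gripper_width': 1.0019986603049684}
```

View pics/top0.png

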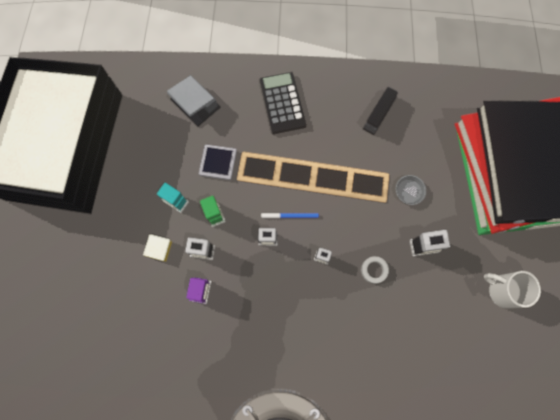

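View pics/side0.png

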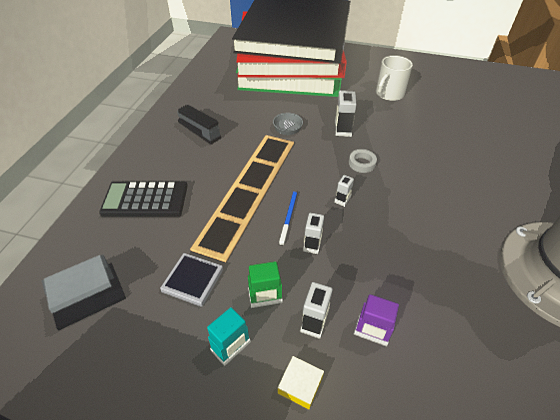

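Top view: ink pad at (218,161) and dish at (410,190), with the pads between them at (260,168), (295,174), (331,180) and (367,184). There are four white/grey stamps at (198,247), (267,236), (323,255) and (434,241). The look-alikes are green (211,210), turquoise (172,195) and purple (199,290), excluded by colour.

```bash
python3 - <<'E'
from h import *
D=np.load("top0.npz"); P=D["P"]; im=D["im"]; S=np.load("side0.npz"); PS=S["P"]
print("table z", np.median(P[280:330,300:340,2]), np.median(PS[200:300,380:480,2]))
for n,(u,v),h in (("s3?",(198,247),.078),("s2?",(267,236),.067),("s1?",(323,255),.056),("s4?",(434,241),.09),("green",(211,210),.078),("teal",(172,195),.078),("purple",(199,290),.078)):
    m=np.zeros((420,560),bool); m[v-25:v+25,u-28:u+28]=1
    z=np.sort(P[...,2][m]); zt=np.median(z[-40:])
    for nm,Q,mm in (("top",P,m),("side",PS,None)):
        if mm is None:
            mm=np.linalg.norm(PS[...,:2]-c0,axis=-1)<.05
        mk=(mm&(Q[...,2]>zt-.008)).astype(np.uint8)
        k,l,st,_=cv2.connectedComponentsWithStats(mk)
        i=1+np.argmax(st[1:,4]); q=Q[l==i][:,:2]
        r=cv2.minAreaRect((q*1000).astype(np.float32)); c0=np.array(r[0])/1000
        print(n,nm,len(q),"zt",zt.round(4),"c",np.round(r[0],1),"size",np.round(r[1],1),"ang",round(r[2],1))
# pads: dark inside board
hsv=cv2.cvtColor(im,cv2.COLOR_RGB2HSV)
for nm,u,v in (("p1",260,168),("p2",295,174),("p3",331,180),("p4",367,184),("ink",218,161)):
    g=im.max(2); mk=((g<60)).astype(np.uint8); mk2=np.zeros_like(mk); mk2[v-18:v+18,u-20:u+20]=mk[v-18:v+18,u-20:u+20]
    k,l,st,_=cv2.connectedComponentsWithStats(mk2); i=l[v,u]; q=P[l==i]
    r=cv2.minAreaRect((q[:,:2]*1000).astype(np.float32)); print(nm,len(q),"z",np.median(q[:,2]).round(4),np.round(r[0],1),np.round(r[1],1),round(r[2],1))
E
python3 - <<'E'
import cv2
a=cv2.imread("pics/top0.png")[140:310,150:460]
cv2.imwrite("pics/crop.png",cv2.resize(a,(775,425),interpolation=cv2.INTER_CUBIC))
E
```

```text
table z 0.00037526218018624213 0.0001021599547039731
s3? top 324 zt 0.0813 c [375. 110.] size [266.4  46.8] ang 60.3Traceback (most recent call last):
  File "<stdin>", line 12, in <module>
    return _wrapfunc(a, 'argmax', axis=axis, out=out, **kwds)
    return bound(*args, **kwds)
ValueError: attempt to get argmax of an empty sequence
```

View pics/crop.png

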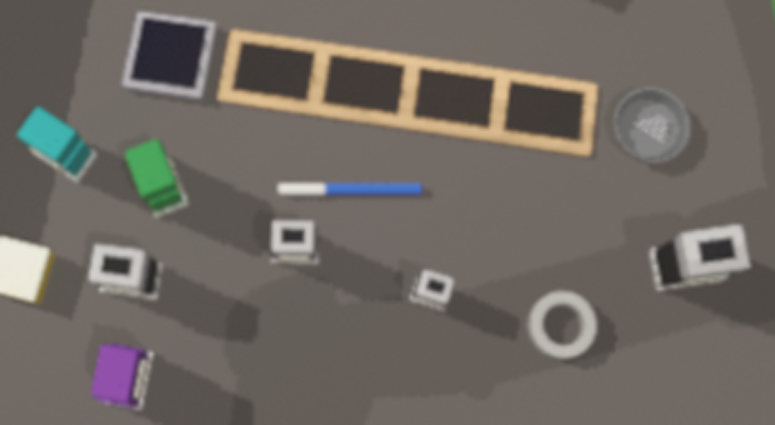

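The crop confirms it: s3 at (120,267), s2 (293,238), s1 (435,288) and s4 (715,250), all with light grey caps and dark insets. The coloured ones are decoys. The mask has to drop pixels with no depth reading.

```bash
cat >> h.py <<'E'
def rays(c,uv,h):
    "pixels (n,2) onto the plane z=h"
    f=K(c); Km=np.array([[f,0,c["cx"]],[0,f,c["cy"]],[0,0,1.]])
    n=cv2.undistortPoints(np.float64(uv).reshape(-1,1,2),Km,np.array([c["k1"],0,0,0.])).reshape(-1,2)
    V=np.array(c["view"]); R=V[:3,:3]; o=-R.T@V[:3,3]
    w=np.c_[n,np.ones(len(n))]@R
    return o+w*((h-o[2])/w[:,2])[:,None]
def rect(q):
    r=cv2.minAreaRect(np.float32(q[:,:2]*1000)); (a,b),ang=r[1],r[2]
    if a<b: a,b,ang=b,a,ang+90
    return np.round(r[0],1),(round(a,1),round(b,1)),round((ang+90)%180-90,1)
E
cat > m.py <<'E'
from h import *
D=np.load("top0.npz"); S=np.load("side0.npz")
ct,cs=bot.get_calibration("top"),bot.get_calibration("side")
seed={"s3":((198,247),.078),"s2":((267,236),.067),"s1":((323,255),.056),"s4":((434,241),.09),"green":((211,210),.078),"teal":((172,195),.078),"purple":((199,290),.078)}
for n,((u,v),h) in seed.items():
    c0=None
    for nm,A,c in (("top",D,ct),("side",S,cs)):
        Q,ok=A["P"],A["d"]>0
        if c0 is None:
            c0=Q[v-2:v+3,u-2:u+3][...,:2].reshape(-1,2).mean(0); zz=np.median(Q[v-4:v+5,u-4:u+5,2])
        m=(ok&(np.linalg.norm(Q[...,:2]-c0,axis=-1)<.055)&(abs(Q[...,2]-h)<.012)).astype(np.uint8)
        k,l,st,_=cv2.connectedComponentsWithStats(m)
        i=1+np.argmax(st[1:,4]); vu=np.argwhere(l==i)
        q=rays(c,vu[:,::-1],h)
        print(n,nm,len(q),"z",zz.round(4),np.round(np.median(Q[l==i][:,2]),4),*rect(q))
im=D["im"]; g=im.max(2)
board=[]
for nm,u,v in (("p1",260,168),("p2",295,174),("p3",331,180),("p4",367,184),("ink",218,161)):
    mk=np.zeros((420,560),np.uint8); mk[v-16:v+16,u-20:u+20]=(g<75)[v-16:v+16,u-20:u+20]
    k,l,st,_=cv2.connectedComponentsWithStats(mk); i=l[v,u]; vu=np.argwhere(l==i)
    print(nm,len(vu),g[v,u],*rect(rays(ct,vu[:,::-1],.016 if nm=="ink" else .008)))
hsv=cv2.cvtColor(im,cv2.COLOR_RGB2HSV)
mk=((hsv[...,1]>80)&(hsv[...,0]>8)&(hsv[...,0]<25)&(g>150)).astype(np.uint8)
k,l,st,_=cv2.connectedComponentsWithStats(mk); i=1+np.argmax(st[1:,4]); vu=np.argwhere(l==i)
print("board",len(vu),*rect(rays(ct,vu[:,::-1],.006)))
E
python3 m.py
```

```text
s3 top 338 z 0.079 0.0779 [426.3 201.4] (48.7, 35.1) 85.8
s3 side 669 z 0.079 0.0776 [426.2 208.1] (49.5, 34.1) 84.5
s2 top 215 z 0.0672 0.0668 [460.   49.6] (38.0, 27.3) -87.3
s2 side 313 z 0.0672 0.0662 [461.5  56.7] (45.4, 28.9) -88.4
s1 top 135 z 0.056 0.0557 [422.3 -80.3] (29.2, 25.1) 73.9
s1 side 166 z 0.056 0.0548 [424.4 -72. ] (39.0, 25.9) 74.4
s4 top 476 z 0.0909 0.09 [ 461.2 -324.4] (60.2, 41.4) -79.9
s4 side 293 z 0.0909 0.0892 [ 460.5 -315.8] (71.8, 39.5) -80.8
green top 295 z 0.0779 0.0776 [515. 180.] (48.4, 32.5) 26.2
green side 625 z 0.0779 0.0771 [516.  187.4] (46.4, 39.8) 25.5
teal top 309 z 0.0778 0.0773 [542.3 277.7] (50.9, 35.0) 60.8
teal side 832 z 0.0778 0.078 [543.6 282.7] (48.0, 37.7) 61.0
purple top 360 z 0.0779 0.0778 [331.7 195.9] (47.0, 36.2) -6.9
purple side 765 z 0.0779 0.0781 [333.1 201.6] (46.5, 39.8) -6.8
p1 465 64 [637.5  79.7] (68.0, 44.0) 83.4
p2 459 66 [627.9  -9.6] (67.3, 43.3) 83.7
p3 463 67 [618.3 -99.2] (67.3, 43.1) 84.3
p4 467 66 [ 608.8 -188. ] (68.4, 43.3) 84.0
ink 564 52 [648.7 184. ] (60.7, 60.4) -6.2
board 2004 [622.7 -54. ] (370.8, 76.2) 84.0
```

```bash
sed -i 's/<.012)/<.005)/' m.py; cat >> m.py <<'E'
im=S["im"]; g=im.max(2)
for nm,u,v in (("p1",218,236),("p2",240,203),("p3",258,175),("p4",272,151)):
    mk=np.zeros((420,560),np.uint8); mk[v-22:v+22,u-30:u+30]=(g<75)[v-22:v+22,u-30:u+30]
    k,l,st,_=cv2.connectedComponentsWithStats(mk); i=l[v,u]; vu=np.argwhere(l==i)
    print("side",nm,len(vu),g[v,u],*rect(rays(cs,vu[:,::-1],.008)))
E
python3 m.py
```

```text
s3 top 322 z 0.079 0.078 [426.5 202.1] (47.2, 34.5) 85.3
s3 side 614 z 0.079 0.0777 [426.4 206.6] (46.6, 33.6) 84.2
s2 top 205 z 0.0672 0.0669 [460.   49.6] (38.0, 27.3) -87.3
s2 side 274 z 0.0672 0.0664 [461.9  54.3] (40.7, 28.5) -87.8
s1 top 129 z 0.056 0.0559 [423.  -80.5] (29.1, 23.7) 74.0
s1 side 129 z 0.056 0.0553 [424.3 -75.6] (32.3, 23.8) 73.1
s4 top 451 z 0.0909 0.0901 [ 461.7 -325.5] (57.9, 40.8) -79.9
s4 side 246 z 0.0909 0.0894 [ 461.2 -320. ] (63.2, 39.5) -80.8
green top 276 z 0.0779 0.0777 [515.8 180.7] (46.2, 32.0) 26.2
green side 555 z 0.0779 0.0774 [516.8 185.4] (46.1, 35.3) 25.5
teal top 285 z 0.0778 0.0776 [543.4 279.3] (47.4, 34.3) 60.0
teal side 752 z 0.0778 0.0782 [544.2 281.9] (46.5, 35.6) 59.8
purple top 342 z 0.0779 0.078 [331.6 196.5] (47.1, 34.9) -8.0
purple side 684 z 0.0779 0.0783 [332.8 199.9] (46.2, 36.3) -7.0
p1 465 64 [637.5  79.7] (68.0, 44.0) 83.4
p2 459 66 [627.9  -9.6] (67.3, 43.3) 83.7
p3 463 67 [618.3 -99.2] (67.3, 43.1) 84.3
p4 467 66 [ 608.8 -188. ] (68.4, 43.3) 84.0
ink 564 52 [648.7 184. ] (60.7, 60.4) -6.2
board 2004 [622.7 -54. ] (370.8, 76.2) 84.0
side p1 809 67 [638.   81.2] (74.2, 50.5) 83.8
side p2 646 65 [628.2  -7.7] (74.0, 50.6) 84.0
side p3 525 63 [618.9 -97.1] (73.6, 50.0) 83.9
side p4 432 66 [ 609.3 -186.6] (73.4, 49.8) 83.6
```

Emit:
{"op": "servo_tool", "data": {
  "motion": [
    [[1,0.356,0.592,-0.172,0.9],[1,0.356,0.592,-0.172,0.9],[1,0.356,0.592,-0.172,0.9],[1,0.356,0.592,-0.172,0.9],[1,0.356,0.592,-0.172,0.9],[1,0.356,0.592,-0.172,0.9],[1,0.356,0.592,-0.172,0.9],[1,0.356,0.592,-0.172,0.9],[1,0.356,0.592,-0.172,0.9],[1,0.356,0.592,-0.172,0.9],[1,0.356,0.592,-0.172,0.9],[1,0.356,0.592,-0.172,0.9],[1,0,0,0,0],[1,0,0,0,0]]
  ],
  "newtons": 40
}}

```text
t: 1.5
eef_pos: [0.4619, -0.3243, 0.1703]
tool_rot: [-0.001, 0.644, 0.765, -0.0]
contact_force: [-0.6, -1.1, 0.2]
gripper_width: 1.001
grasp_force: 0.0
```

```bash
cat >> h.py <<'E'
def pose():
    o=bot.get_obs(); w,x,y,z=o["tool_rot"]
    yx,yy=2*(x*y-w*z),1-2*(x*x+z*z)
    a=np.degrees(np.arctan2(yy,yx)); return o,o["eef_pos"],(a+90)%180-90
E
python3 - <<'E'
from h import *
o,p,a=pose(); print(o["t"],p.round(4),"closing dir",a.round(1),"q",o["q"].round(2))
c,im,d=grab("wrist"); cv2.imwrite("pics/w1.png",im[...,::-1]); P=cloud(c,d)
m=((d>0)&(abs(P[...,2]-.09)<.006)&(np.linalg.norm(P[...,:2]-[.4615,-.3243],axis=-1)<.06)).astype(np.uint8)
vu=np.argwhere(m); print(len(vu), *(rect(rays(c,vu[:,::-1],.09)) if len(vu) else []))
E
```

```text
1.5 [ 0.4619 -0.3243  0.1703] closing dir 9.8 q [ 0.78  0.42 -0.35  1.88  0.18  0.88  0.51]
5175 [ 462.  -326.1] (56.9, 38.9) -79.7
```

View pics/w1.png

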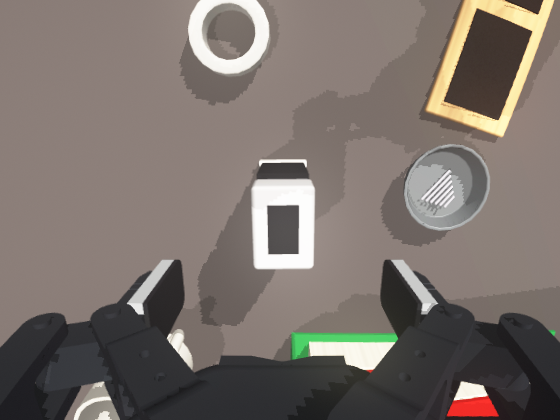

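The wrist view shows the s4 cap centred at (283,225) midway between the fingers, and its position agrees to 2 mm. Descend and grip.

Emit:
{"op": "servo_tool", "data": {
  "motion": [
    [[1,0,-0.04,-0.4,0],[1,0,0,-0.4,0],[1,0,0,-0.4,0],[1,0,0,-0.4,0],[1,0,0,-0.4,0],[1,0,0,-0.36,0],[1,0,0,0,0],[0,0,0,0,0],[0,0,0,0,0],[0,0,0,0,0],[0,0,0,0,0],[0,0,0,0,0],[0,0,0,0,0],[0,0,0,0,0]]
  ],
  "newtons": 40
}}

```text
t: 2.95
eef_pos: [0.4626, -0.3269, 0.0773]
tool_rot: [0.001, 0.644, 0.765, 0.0]
contact_force: [-1.1, 0.5, 5.6]
gripper_width: 0.46
grasp_force: 41.0
```

Emit:
{"op": "servo_tool", "data": {
  "motion": [
    [[0,0,0,0.3,0],[0,0,0,0.6,0],[0,0,0,0.6,0],[0,0,0,0.6,0],[0,0.2,0.45,0,-0.15],[0,0.3,0.7,0,-0.16],[0,0.3,0.7,0,-0.16],[0,0.3,0.7,0,-0.16],[0,0.3,0.7,0,-0.16],[0,0.3,0.7,0,-0.16],[0,0.3,0.7,0,-0.16],[0,0.3,0.7,0,-0.16],[0,0.3,0.7,0,-0.16],[0,0.3,0.7,0,-0.16],[0,0.3,0.7,0,-0.16],[0,0.3,0.7,0,-0.16],[0,0.3,0.7,0,-0.16],[0,0.3,0.7,0,-0.16],[0,0.28,0.64,0,-0.08],[0,0,0,0,0]]
  ]
}}

```text
t: 4.95
eef_pos: [0.6375, 0.0871, 0.161]
tool_rot: [-0.001, 0.742, 0.671, 0.002]
contact_force: [-0.2, 0.2, -2.3]
gripper_width: 0.466
grasp_force: 40.7
```

```bash
python3 - <<'E'
from h import *
o,p,a=pose(); print(o["t"],p.round(4),"closing dir",a.round(1),o["gripper_width"],o["grasp_force"])
c,im,d=grab("wrist"); cv2.imwrite("pics/w2.png",im[...,::-1])
E
```

```text
4.95 [0.6375 0.0871 0.161 ] closing dir -5.7 0.4657053654662181 40.65235733985901
```

View pics/w2.png

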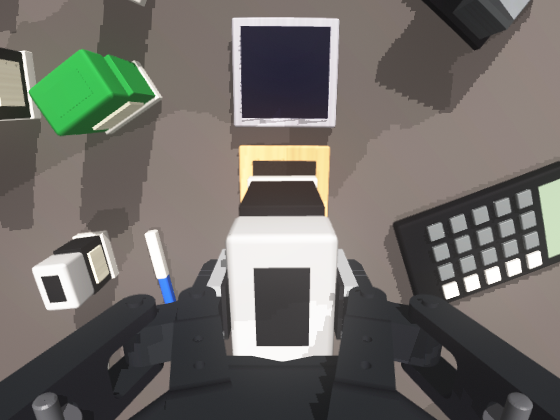

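The wrist view shows the stamp held square at (283,290), with the ink pad just beyond at (285,75). Let it settle and lower most of the way.

Emit:
{"op": "servo_tool", "data": {
  "motion": [
    [[0,0,0,0,0],[0,0,0,-0.3,0],[0,0,0,-0.4,0],[0,0,0,-0.4,0],[0,0,0,-0.3,0],[0,0,0,-0.1,0],[0,0,0,0,0],[0,0,0,0,0]]
  ]
}}

```text
t: 5.8
eef_pos: [0.6375, 0.0813, 0.1006]
tool_rot: [0.0, 0.744, 0.669, 0.0]
contact_force: [0.7, -0.1, -1.0]
gripper_width: 0.465
grasp_force: 40.7
```

Emit:
{"op": "servo_tool", "data": {
  "motion": [
    [[0,0,0,-0.15,0],[0,0,0,-0.1,0],[0,0,0,-0.06,0],[0,0,0,-0.04,0],[0,0,0,0,0],[0,0,0,0,0]]
  ]
}}

```text
t: 6.4
eef_pos: [0.6372, 0.0811, 0.0864]
tool_rot: [0.0, 0.744, 0.669, 0.0]
contact_force: [0.3, 0.4, -1.2]
gripper_width: 0.465
grasp_force: 40.7
```

Emit:
{"op": "servo_tool", "data": {
  "motion": [
    [[0,0,0,-0.04,0],[0,0,0,0,0],[0.7,0,0,0,0],[0.7,0,0,0,0],[0.7,0,0,0,0],[0.7,0,0,0,0],[0.7,0,0,0.3,0],[0.7,0,0,0.6,0],[0.7,0,0,0.8,0],[0.7,0,0,0.8,0],[0.7,0,0,0,0]]
  ]
}}

```text
t: 7.5
eef_pos: [0.6402, 0.082, 0.1909]
tool_rot: [0.002, 0.744, 0.669, 0.004]
contact_force: [0.3, -0.7, -0.2]
gripper_width: 0.699
grasp_force: 0.0
```

Emit:
{"op": "servo_tool", "data": {
  "motion": [
    [[0.7,-0.3,0.17,0,0.02],[0.7,-0.5,0.3,-0.08,0.02],[0.7,-0.5,0.3,-0.09,0.02],[0.7,-0.5,0.3,-0.09,0.02],[0.7,-0.5,0.3,-0.09,0.02],[0.7,-0.5,0.3,-0.09,0.02],[0.7,-0.5,0.3,-0.09,0.02],[0.7,-0.5,0.3,-0.09,0],[0.7,-0.5,0.3,-0.09,0],[0.7,-0.5,0.3,-0.09,0],[0.7,-0.48,0.18,-0.08,0],[0.7,0,0,0,0],[0.7,0,0,0,0]]
  ]
}}

```text
t: 8.8
eef_pos: [0.4249, 0.2028, 0.149]
tool_rot: [-0.0, 0.738, 0.675, -0.001]
contact_force: [0.1, 0.4, -0.7]
gripper_width: 0.7
grasp_force: 0.0
```

```bash
cat > w.py <<'E'
import sys
from h import *
x,y,h=map(float,sys.argv[1:4])
o,p,a=pose(); print(o["t"],p.round(4),"closing dir",a.round(1))
c,im,d=grab("wrist"); P=cloud(c,d)
m=((d>0)&(abs(P[...,2]-h)<.005)&(np.linalg.norm(P[...,:2]-[x,y],axis=-1)<.045)).astype(np.uint8)
k,l,st,_=cv2.connectedComponentsWithStats(m); i=1+np.argmax(st[1:,4])
vu=np.argwhere(l==i); print(len(vu), *rect(rays(c,vu[:,::-1],h)), "rgb",np.median(im[l==i],axis=0))
if len(sys.argv)>4: cv2.imwrite(sys.argv[4],im[...,::-1])
E
python3 w.py .4264 .203 .078 pics/w3.png
```

```text
8.8 [0.4249 0.2028 0.149 ] closing dir -5.0
3987 [425.9 204.6] (45.9, 33.5) 85.0 rgb [241. 239. 237.]
```

View pics/w3.png

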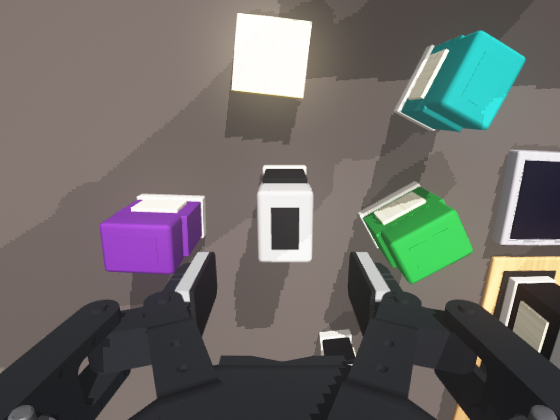

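The wrist view shows white s3 at (285,220) between the fingers, with purple (155,235) and green (415,230) clear of them. s4 stands on its pad at (540,330).

Emit:
{"op": "servo_tool", "data": {
  "motion": [
    [[0.7,0.03,0.03,-0.3,0],[0.7,0,0,-0.45,0],[0.7,0,0,-0.45,0],[0.7,0,0,-0.45,0],[0.7,0,0,-0.3,0],[0.7,0,0,-0.15,0],[0.7,0,0,0,0],[0,0,0,0,0],[0,0,0,0,0],[0,0,0,0,0],[0,0,0,0,0],[0,0,0,0,0],[0,0,0,0,0]]
  ]
}}

```text
t: 10.15
eef_pos: [0.4277, 0.2046, 0.0662]
tool_rot: [0.0, 0.738, 0.675, 0.001]
contact_force: [-0.6, 0.4, 6.8]
gripper_width: 0.392
grasp_force: 42.9
```

Emit:
{"op": "servo_tool", "data": {
  "motion": [
    [[0,0,0,0.4,0],[0,0,0,0.7,0],[0,0,0,0.7,0],[0,0,0,0.7,0],[0,0,-0.4,0.1,0],[0,0.1,-0.7,0,-0.02],[0,0.2,-0.7,0,-0.02],[0,0.3,-0.7,0,-0.02],[0,0.4,-0.7,0,-0.02],[0,0.5,-0.7,0,-0.02],[0,0.6,-0.6,0,-0.02],[0,0.6,-0.4,0,-0.02],[0,0.6,-0.2,0,-0.02],[0,0.6,-0.15,0,0],[0,0.5,-0.08,0,0],[0,0.4,0,0,0],[0,0.2,0,0,0],[0,0,0,0,0],[0,0,0,0,0],[0,0,0,0,0]]
  ]
}}

```text
t: 12.15
eef_pos: [0.6262, -0.0088, 0.1694]
tool_rot: [-0.0, 0.744, 0.668, -0.0]
contact_force: [0.3, 0.2, -0.6]
gripper_width: 0.387
grasp_force: 42.0
```

Emit:
{"op": "servo_tool", "data": {
  "motion": [
    [[0,0.05,0,-0.3,0],[0,0,0,-0.5,0],[0,0,0,-0.5,0],[0,0,0,-0.4,0],[0,0,0,-0.3,0],[0,0,0,-0.15,0],[0,0,0,-0.1,0],[0,0,0,-0.08,0],[0,0,0,-0.03,0],[0,0,0,0,0],[0,0,0,0,0]]
  ]
}}

```text
t: 13.25
eef_pos: [0.6294, -0.0089, 0.0756]
tool_rot: [0.0, 0.744, 0.668, 0.0]
contact_force: [-0.3, 0.1, -0.9]
gripper_width: 0.394
grasp_force: 42.0
```

Emit:
{"op": "servo_tool", "data": {
  "motion": [
    [[0,0,0,-0.03,0],[0,0,0,0,0],[0.65,0,0,0,0],[0.65,0,0,0,0],[0.65,0,0,0,0],[0.65,0,0,0,0],[0.65,0,0,0.3,0],[0.65,0,0,0.6,0],[0.65,0,0,0.8,0],[0.65,0,0,0.8,0],[0.65,0,0,0.2,0],[0.65,0,0,0,0]]
  ]
}}

```text
t: 14.45
eef_pos: [0.6302, -0.0088, 0.1843]
tool_rot: [0.001, 0.744, 0.668, 0.001]
contact_force: [0.6, -0.7, -0.1]
gripper_width: 0.653
grasp_force: 0.0
```

```bash
python3 w.py .628 -.0088 .086; python3 -c "
from h import *
c,im,d=grab('wrist');cv2.imwrite('pics/w4.png',im[...,::-1])"
```

```text
14.45 [ 0.6302 -0.0088  0.1843] closing dir -6.2
3095 [627.8  -8.5] (45.7, 33.6) 83.8 rgb [247. 244. 243.]
```

View pics/w4.png

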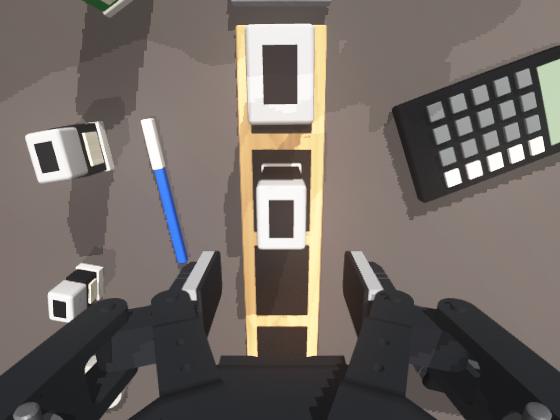

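Both s4 (280,75) and s3 (282,213) stand upright and square on their pads. On to s2.

Emit:
{"op": "servo_tool", "data": {
  "motion": [
    [[0.65,-0.3,0,0,0.12],[0.65,-0.5,0,0,0.15],[0.65,-0.5,0.1,0,0.15],[0.65,-0.5,0.2,-0.1,0.15],[0.65,-0.5,0.2,-0.2,0.15],[0.65,-0.5,0.25,-0.2,0.15],[0.65,-0.5,0.25,-0.2,0.15],[0.65,-0.4,0.25,-0.2,0.15],[0.65,-0.3,0.15,-0.2,0.1],[0.65,-0.2,0.1,0,0],[0.65,0,0,0,0],[0.65,0,0,0,0]]
  ]
}}

```text
t: 15.75
eef_pos: [0.4614, 0.0509, 0.1381]
tool_rot: [0.0, 0.692, 0.722, 0.0]
contact_force: [0.8, -0.3, 0.4]
gripper_width: 0.653
grasp_force: 0.0
```

```bash
python3 w.py .4608 .051 .067
```

```text
15.75 [0.4614 0.0509 0.1381] closing dir 2.5
2747 [461.8  50.9] (37.8, 28.5) -87.5 rgb [253. 253. 253.]
```

Emit:
{"op": "servo_tool", "data": {
  "motion": [
    [[0.65,0,0,-0.3,0],[0.65,0,0,-0.45,0],[0.65,0,0,-0.45,0],[0.65,0,0,-0.45,0],[0.65,0,0,-0.3,0],[0.65,0,0,-0.15,0],[0.65,0,0,0,0],[0,0,0,0,0],[0,0,0,0,0],[0,0,0,0,0],[0,0,0,0,0],[0,0,0,0,0],[0,0,0,0,0]]
  ]
}}

```text
t: 17.1
eef_pos: [0.4618, 0.0512, 0.0546]
tool_rot: [0.0, 0.692, 0.722, 0.0]
contact_force: [-0.3, -0.7, 5.6]
gripper_width: 0.332
grasp_force: 41.7
```

Emit:
{"op": "servo_tool", "data": {
  "motion": [
    [[0,0,0,0.4,0],[0,0,0,0.7,0],[0,0,0,0.7,0],[0,0,-0.3,0.5,0],[0,0,-0.5,0.2,-0.1],[0,0.1,-0.6,0,-0.15],[0,0.2,-0.6,0,-0.15],[0,0.3,-0.6,0,-0.15],[0,0.4,-0.5,0,-0.15],[0,0.5,-0.4,0,-0.15],[0,0.6,-0.2,0,-0.15],[0,0.6,-0.04,0,-0.15],[0,0.6,0,0,-0.1],[0,0.4,0,0,0],[0,0.2,0,0,0],[0,0,0,0,0],[0,0,0,0,0],[0,0,0,0,0]]
  ]
}}

```text
t: 18.9
eef_pos: [0.6161, -0.0986, 0.1538]
tool_rot: [-0.0, 0.744, 0.669, -0.0]
contact_force: [-0.3, 0.3, -0.6]
gripper_width: 0.335
grasp_force: 40.7
```

Emit:
{"op": "servo_tool", "data": {
  "motion": [
    [[0,0.03,0,-0.3,0],[0,0,0,-0.5,0],[0,0,0,-0.5,0],[0,0,0,-0.4,0],[0,0,0,-0.3,0],[0,0,0,-0.15,0],[0,0,0,-0.1,0],[0,0,0,-0.05,0],[0,0,0,0,0],[0,0,0,0,0]]
  ]
}}

```text
t: 19.9
eef_pos: [0.6189, -0.0985, 0.0627]
tool_rot: [0.001, 0.744, 0.669, 0.001]
contact_force: [-0.3, 1.2, 1.0]
gripper_width: 0.338
grasp_force: 41.0
```

Emit:
{"op": "servo_tool", "data": {
  "motion": [
    [[0.6,0,0,0,0],[0.6,0,0,0,0],[0.6,0,0,0,0],[0.6,0,0,0,0],[0.6,0,0,0.3,0],[0.6,0,0,0.6,0],[0.6,0,0,0.8,0],[0.6,0,0,0.8,0],[0.6,0,0,0,0],[0.6,0,0,0,0]]
  ]
}}

```text
t: 20.9
eef_pos: [0.6189, -0.0985, 0.1635]
tool_rot: [0.001, 0.744, 0.669, 0.001]
contact_force: [-0.1, -0.2, -0.2]
gripper_width: 0.602
grasp_force: 0.0
```

```bash
python3 w.py .6186 -.0982 .075
```

```text
20.9 [ 0.6189 -0.0985  0.1635] closing dir -6.1
2354 [618.6 -99.2] (37.9, 28.6) 83.9 rgb [246. 243. 241.]
```

Emit:
{"op": "servo_tool", "data": {
  "motion": [
    [[0.6,-0.3,0,0,-0.1],[0.6,-0.5,0,0,-0.15],[0.6,-0.5,0.05,0,-0.15],[0.6,-0.5,0.06,0,-0.18],[0.6,-0.5,0.06,-0.1,-0.18],[0.6,-0.5,0.06,-0.2,-0.18],[0.6,-0.5,0.06,-0.2,-0.18],[0.6,-0.5,0.06,-0.2,-0.18],[0.6,-0.5,0.06,-0.1,-0.18],[0.6,-0.4,0.05,0,0],[0.6,-0.2,0.02,0,0],[0.6,0,0,0,0],[0.6,0,0,0,0]]
  ]
}}

```text
t: 22.25
eef_pos: [0.4228, -0.0794, 0.13]
tool_rot: [0.0, 0.8, 0.6, 0.0]
contact_force: [1.3, -0.3, 0.3]
gripper_width: 0.6
grasp_force: 0.0
```

```bash
python3 w.py .4233 -.079 .056
```

```text
22.25 [ 0.4228 -0.0794  0.13  ] closing dir -16.3
1712 [424.5 -79.5] (29.4, 23.2) 74.8 rgb [255. 254. 254.]
```

Emit:
{"op": "servo_tool", "data": {
  "motion": [
    [[0.6,0.03,0,-0.3,0.1],[0.6,0,0,-0.45,0],[0.6,0,0,-0.45,0],[0.6,0,0,-0.45,0],[0.6,0,0,-0.35,0],[0.6,0,0,-0.17,0],[0.6,0,0,0,0],[0,0,0,0,0],[0,0,0,0,0],[0,0,0,0,0],[0,0,0,0,0],[0,0,0,0,0],[0,0,0,0,0]]
  ]
}}

```text
t: 23.6
eef_pos: [0.4238, -0.0794, 0.0435]
tool_rot: [0.0, 0.796, 0.605, 0.0]
contact_force: [-0.3, -0.4, 4.7]
gripper_width: 0.277
grasp_force: 43.9
```

Emit:
{"op": "servo_tool", "data": {
  "motion": [
    [[0,0,0,0.4,0],[0,0,0,0.7,0],[0,0,0,0.7,0],[0,0,-0.3,0.5,0],[0,0.1,-0.5,0.2,0.1],[0,0.3,-0.5,0,0.15],[0,0.4,-0.5,0,0.15],[0,0.5,-0.4,0,0.15],[0,0.5,-0.3,0,0.15],[0,0.5,-0.2,0,0.15],[0,0.6,0,0,0.15],[0,0.6,0,0,0.15],[0,0.6,0,0,0.12],[0,0.4,0,0,0.1],[0,0.15,0,0,0],[0,0,0,0,0],[0,0,0,0,0],[0,0,0,0,0]]
  ]
}}

```text
t: 25.4
eef_pos: [0.6085, -0.1876, 0.1431]
tool_rot: [-0.0, 0.744, 0.668, -0.0]
contact_force: [0.0, -0.7, -0.6]
gripper_width: 0.273
grasp_force: 43.1
```

Emit:
{"op": "servo_tool", "data": {
  "motion": [
    [[0,0,0,-0.3,0],[0,0,0,-0.5,0],[0,0,0,-0.5,0],[0,0,0,-0.4,0],[0,0,0,-0.3,0],[0,0,0,-0.15,0],[0,0,0,-0.1,0],[0,0,0,-0.05,0],[0,0,0,0,0],[0,0,0,0,0]]
  ]
}}

```text
t: 26.4
eef_pos: [0.6101, -0.1874, 0.0518]
tool_rot: [0.001, 0.744, 0.668, 0.0]
contact_force: [-0.7, 0.0, -0.5]
gripper_width: 0.276
grasp_force: 43.1
```

Emit:
{"op": "servo_tool", "data": {
  "motion": [
    [[0,0,0,-0.01,0],[0,0,0,0,0],[0.6,0,0,0,0],[0.6,0,0,0,0],[0.6,0,0,0,0],[0.6,0,0,0,0],[0.6,0,0,0.3,0],[0.6,0,0,0.6,0],[0.6,0,0,0.8,0],[0.6,0,0,0.8,0],[0.6,-0.5,0,0.5,0],[0.6,-0.8,0,0.3,0],[0.6,-0.8,0,0,0],[0.6,-0.8,0,0,0],[0.6,-0.5,0,0,0],[0.6,0,0,0,0],[0.6,0,0,0,0]]
  ]
}}

```text
t: 28.1
eef_pos: [0.4742, -0.1874, 0.1837]
tool_rot: [0.001, 0.744, 0.668, 0.0]
contact_force: [0.2, 0.0, -0.2]
gripper_width: 0.601
grasp_force: 0.0
```

```bash
python3 - <<'E'
from h import *
c,im,d=grab("side"); P=cloud(c,d); cv2.imwrite("pics/side1.png",im[...,::-1])
c2,im2,d2=grab("top"); P2=cloud(c2,d2)
for n,x,y,h in (("s4",.6377,.0805,.098),("s3",.628,-.0086,.086),("s2",.6186,-.0982,.075),("s1",.609,-.1873,.064)):
    for cc,dd,Q in ((c,d,P),(c2,d2,P2)):
        m=(dd>0)&(abs(Q[...,2]-h)<.005)&(np.linalg.norm(Q[...,:2]-[x,y],axis=-1)<.045)
        vu=np.argwhere(m); print(n,len(vu),*(rect(rays(cc,vu[:,::-1],h)) if len(vu)>9 else []),"target",x*1e3,y*1e3)
E
```

```text
s4 572 [635.6  85.1] (58.5, 40.9) 84.3 target 637.7 80.5
s4 421 [635.2  80.7] (57.2, 40.8) 84.0 target 637.7 80.5
s3 317 [626.3  -4.7] (49.2, 34.7) 84.5 target 628.0 -8.6
s3 276 [625.8  -9.7] (45.9, 34.6) 84.1 target 628.0 -8.6
s2 181 [617.3 -94.3] (42.0, 29.8) 84.3 target 618.6 -98.19999999999999
s2 195 [ 616.8 -100. ] (37.6, 29.7) 82.9 target 618.6 -98.19999999999999
s1 98 [ 608.1 -182.4] (33.9, 24.5) 88.1 target 609.0 -187.29999999999998
s1 126 [ 607.3 -188.6] (29.4, 25.4) 84.4 target 609.0 -187.29999999999998
```

View pics/side1.png

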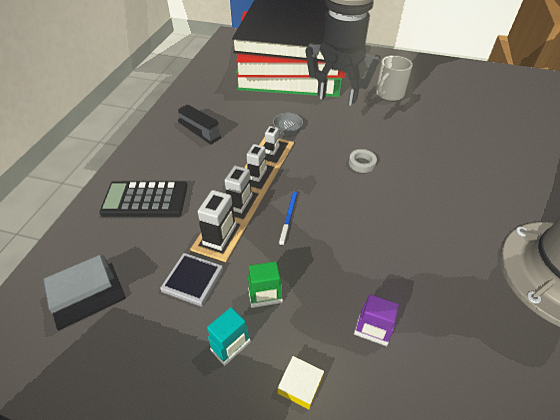

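The side view shows all four stamps upright on their pads: s4 (215,220), s3 (238,190), s2 (256,163) and s1 (272,138). They are in order from the ink pad at (192,278), all within about 5 mm, and the gripper is clear.

```bash
python3 -c "
from station import bot
print(bot.hand_in())"
```

```text
the job is handed in; nothing more can be done
None
```

All four stamps stand upright and square on their pads, largest by the ink pad down to smallest by the clip dish, within about 5 mm of centre by the final images; I handed the job in at about 28 s, and no verdict came back.

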